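Open the specimen safe with its combination

TASK

Open the specimen safe: turn its dial right to 4, then left to 3, then slowly right again until you feel the lock let go and the cover springs open by a few millimetres, and stop there at once. Then slide the cover fully open by its handle and let go. Never force the dial or the cover against the lock, and leave the other things on the bench where they are.

Things in the scene. Friction and masses are not known exactly. Their poses are not given: they have to be found in the camera images.
- safe: White steel specimen safe bolted to the bench, 200 mm (its x) x 340 mm (its y) x 100 mm high, origin at the centre of its underside, z up. Its -x side is the front, towards the robot. On top of the +y half (the left seen from the front) sits the grey lock plate, 12 mm thick, with the dial; the -y half is closed by a bare aluminium sliding cover, 9 mm thick.
- dial_grip (a point): Point on the dial's upright turning axis, 138 mm above the bench, about mid-height of the grip; it turns with the dial: its x axis points along the grip to the pointer end, z is up. The dial is a knurled steel disc 76 mm across whose top is 122 mm above the bench, carrying a black upright bar as grip: 60 mm long, 14 mm wide, 30 mm tall (top at 152 mm). Take the bar by its long flat sides.
- dial_pointer (a point): The pointer: a black line on the dial's steel rim at one end of the grip bar (this point is 36 mm from the axis); a white line runs along the top of the bar on the same end. Turning the dial normally takes about 0.1 to 0.2 N m; above about 0.3 N m it is being forced.
- dial (a joint): Angle of the dial (rad). 0: pointer at the long mark 0, on the far side (+x of the safe). Left = counter-clockwise from above = positive; right = negative. Marks are 12 degrees apart: right 4 = -0.838, left 3 = +0.628, range -1.05 to 0.95. Reach right 4 to 0.08 (further does no harm); stop at left 3 to 0.08 without overshooting, else begin again with right 4.
- lock: Grey lock plate, 196 x 168 mm, top 112 mm above the bench; origin on the dial's axis 100 mm above the bench, axes as the safe's. Nine black marks: the long one is 0, short ones count 1 to 4 either side. In the last turn the lock lets go somewhere between left 1.5 and right 2 (+0.31 to -0.42 rad), unknown each time; the dial is then caught, with 0.03 to 0.08 rad free before it jams.
- cover (a joint): Opening of the sliding cover (m): 0 to 0.002 while locked (a 4.5 N spring presses it against the lock: do not pull it then), about 0.007 just after the lock has let go, 0.072 at its end stop. It slides towards the safe's -y (away from the dial); once free that takes about 2 N.
- cover_handle (a point): Middle of the cover's handle, an upright black bar 70 mm long (along the safe's x), 12 mm wide (along y), 30 mm tall, its top 139 mm above the bench; this point is 124 mm above the bench. With the cover shut it stands 85 mm to the -y side of the safe's centre.
- stub_carousel: Bystander: aluminium disc 64 mm across, 16 mm high with six small brass stubs on it. Leave it alone.
- vial: Bystander: closed jar 34 mm across, 55 mm tall. Leave it alone.
- driver: Bystander: screwdriver 150 mm long, lying. Leave it alone.
- tweezers: Bystander: steel tweezers about 120 mm long, lying flat. Leave it alone.
- blower: Bystander: black rubber dust blower 58 mm across, 95 mm tall, standing. Leave it alone.
- tray: Bystander: empty open steel tray 110 x 75 x 22 mm. Leave it alone.
- dish: Bystander: open glass dish 80 mm across, 16 mm high. Leave it alone.

How it is judged:
By the outcome, as a careful person would: the job done as asked, in the order asked, and still so for the second after the job is handed in, with the robot touching nothing.
It also fails if it takes over 64 s, if anything falls off the work surface, if the arm or the gripper's body presses on something with over 40 N, if the wrist force passes 120 N, or if a joint passes its speed limit or range.

ROBOT

A 6-joint arm with a two-finger parallel gripper is mounted at the origin on the work surface. World frame = base frame: x ahead of the robot, y to its left, z up, the work surface at z = 0. Lengths are in m, angles in rad, forces in N, time in s.
With the tool pointing down it reaches from about 0.375 to 0.9 m from the base axis. Payload 3.1 kg.
Tool frame: the origin (TCP) lies midway between the tips of the shut fingers; the grasp point (between the pads) lies 19 mm behind it; z points along the fingers, y is the line along which they close (so a half turn about z gives the same grasp; the last joint's range is limited). The gripper opens to 85 mm and grips with 20 to 120 N. Pads are 22 mm wide; open, the fingers measure 114 mm over their backs; the gripper's body (76 mm by 85 mm) begins 54 mm behind the grasp point. The pads swing forward as they close: fully open they stand 13 mm farther back than shut.
Start: joints at [0.973, 0.527, 1.433, -0, 1.181, -0.178], TCP at [0.255, 0.571, 0.231] pointing down, gripper open.
Joint ranges: [-3.08, 3.08], [-0.75, 2.2], [0.22, 2.44], [-1.43, 4.57], [0, 2.65], [-2.85, 2.85]. Speed limits (rad/s): [2.79, 2.79, 3.14, 3.14, 3.14, 3.14].

INTERFACE

Orientations are given as a unit quaternion [x, y, z, w].
In Python, from station import manip gives the robot as it stands. The module is installed in compiled form; this text tells all that it offers.
- The arm moves only by the tool apply_moves, never from a script. Its arguments are lists of equal length, an entry for each row: "claw": the gripper's target within -1 to 1 (fully open at 1, half-way at 0, shut at -1); "travel": the shift along the tool's x, y, z scaled (see below), a list of three; "turn": the turn, a rotation vector about the tool's x, y, z scaled (see below), a list of three. In form: {"claw": [claw, ...], "travel": [[dx, dy, dz], ...], "turn": [[rx, ry, rz], ...]}. A call has 1 to 5 rows; each row is the pose to reach, as a shift and turn from the pose commanded when the call began, along the tool's axes at that moment, turning the shorter way round; what a row does not reach only later rows make up. The controller multiplies each number of a shift by 800 mm and each number of a turn by 180 degrees. A row lasts 1/12 s, in which the tool goes at most 41.7 mm and 7.16 degrees, less where a joint would pass 70% of its speed; a pose out of reach is approached as far as the arm can. A call with a number of a shift or a turn outside -1 to 1 is refused whole. A call with a gripper value outside its range is refused whole. The fingers move at their own pace and stop on an object; "newtons" is the grip in N (left out, the last holds). Time passes only in rows, so rows that repeat a pose let the fingers close. It gives the time, the measured TCP pose, the force, the opening and the grip force at its end, in the units of the state.
- manip.sense(): the state, without advancing time (a new reading comes with each control period).
- manip.snapshot(name): name is "scene" or "top" or "wrist"; returns a dict with "pixels" (400x640x3 uint8, red, green, blue), "depth" (400x640 float32, m along the optical axis (not along the pixel's ray), 0 where there is no reading), "intrinsics" (3x3 intrinsics, pixels), "k1" (the pictures are not rectified: a ray, as slopes to the right and down, at radius r is drawn at 1 + k1 r^2 times it, then the intrinsics apply), "R" (3x3) and "t" (3): a world point X has camera coordinates R X + t. Camera axes: x right, y down, z forward; pixel columns grow to the right and rows downward; lengths in m; the calibration is good to about 2 mm. A picture is of the moment at which its call begins.
- manip.sign_off(): hands the job in; it is judged then, once.
The state is a dict: "t": time; "q": joint angles; "qd": joint speeds; "tau": joint torques, N m; "tcp_pos": TCP position; "tool_rot": TCP orientation; "force": force on the tool from outside, world axes, zero at the start; "ft_torque": the same for the moment, N m; "finger_gap": opening from 0.0 (shut) to 1.0 (fully open); "gripper_force": force on a finger pad.
Only numpy, scipy, OpenCV 4.12 (cv2) and the standard library are available. Lean on these libraries where they do the work, as an engineer would, in place of code of your own. Each camera call takes 0.05 s, during which the arm holds its last target. There are 200 camera calls.

## Working session

There is one attempt and no reset: what is moved stays moved. The work goes in short steps, Python scripts to look and compute and a tool call to move; the robot and the scene stay as the last step left them, time stands still between calls to the robot, and variables do not carry over. Pictures are saved under pics/ and viewed, at most 10 in all, crops included, and the job is handed in when it is done.

Besides the shell and the picture viewer there is one more tool, called after "Emit:" as name(argument=value, ...), one argument or row to a line, values as JSON. apply_moves: Moves the arm, as the interface text tells. Shifts and turns lie within -1 to 1; 1 stands for 800 mm of shift or 180 degrees of turn. Its arguments: {"type":"object","properties":{"claw":{"type":"array","items":{"type":"number"}},"travel":{"type":"array","items":{"type":"array","items":{"type":"number"}}},"turn":{"type":"array","items":{"type":"array","items":{"type":"number"}}},"newtons":{"type":"number"}},"required":["claw","travel","turn"]}

```bash
mkdir -p pics
python3 - <<'E'
from station import manip
import cv2,pickle
s=manip.sense();print({k:(v if not hasattr(v,'round') else v) for k,v in s.items()})
for n in("scene","top"):
    d=manip.snapshot(n);pickle.dump(d,open(n+'.pkl','wb'));cv2.imwrite(f'pics/{n}1.png',d["pixels"][:,:,::-1])
    print(n,d["k1"],d["intrinsics"],d["R"],d["t"])
E
```

```text
{'t': 0.0, 'q': array([ 9.72500995e-01,  5.28472194e-01,  1.43392749e+00, -3.44941395e-06,
        1.18137817e+00, -1.78480427e-01]), 'qd': array([-0.00098174,  0.00110496, -0.00065499, -0.00024261, -0.00080547,
       -0.00162364]), 'tau': array([-2.48795759e-04, -4.42357743e+01, -1.78024811e+01, -2.02948113e-04,
        8.57543957e-03,  2.91234215e-06]), 'tcp_pos': array([0.25429314, 0.57013653, 0.2303219 ]), 'tool_rot': array([ 2.08368618e-01,  9.78049756e-01, -1.01182604e-03, -4.12287321e-04]), 'force': array([ 0.25433285,  0.63738832, -0.15674222]), 'ft_torque': array([0.03742487, 0.03599546, 0.02449927]), 'gripper_force': 0.0, 'finger_gap': 0.9995463108536784}
scene 0.029244632251324613 [[397.30171539   0.         326.45089598]
 [  0.         397.30171539 199.4553963 ]
 [  0.           0.           1.        ]] [[ 0.82706218  0.5618518   0.01705012]
 [ 0.46130156 -0.66109215 -0.59174154]
 [-0.32119935  0.49727229 -0.80594742]] [-0.47848648 -0.2039584   1.26631073]
top -0.07729227822567451 [[398.70751709   0.         318.73943066]
 [  0.         398.70751709 197.06008236]
 [  0.           0.           1.        ]] [[-0.00243144 -0.99995265 -0.00942292]
 [-0.99583231  0.00328031 -0.0911441 ]
 [ 0.09117069  0.00916204 -0.99579313]] [0.00728469 0.56136436 1.01248424]
```

View pics/top1.png

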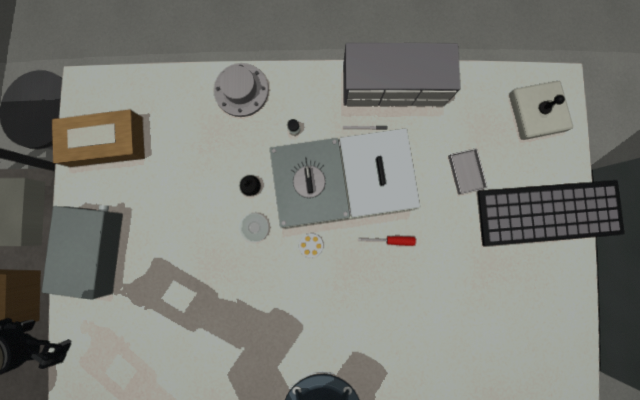

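View pics/scene1.png

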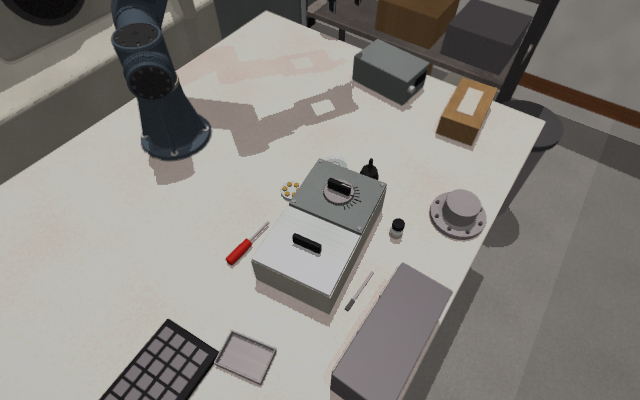

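The top view shows the safe at about (345,178), with the dial at (310,181) and the handle at (380,171). The scene view shows the dial bar near (340,187) and the handle near (307,243). I'll enlarge both.

Run:
```python
import cv2,pickle
t=pickle.load(open('top.pkl','rb'))["pixels"][:,:,::-1];s=pickle.load(open('scene.pkl','rb'))["pixels"][:,:,::-1]
cv2.imwrite('pics/topc.png',cv2.resize(t[120:240,265:425],None,fx=5,fy=5,interpolation=cv2.INTER_CUBIC))
cv2.imwrite('pics/scenec.png',cv2.resize(s[155:275,250:410],None,fx=5,fy=5,interpolation=cv2.INTER_CUBIC))
```

```text
(no output)
```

View pics/topc.png

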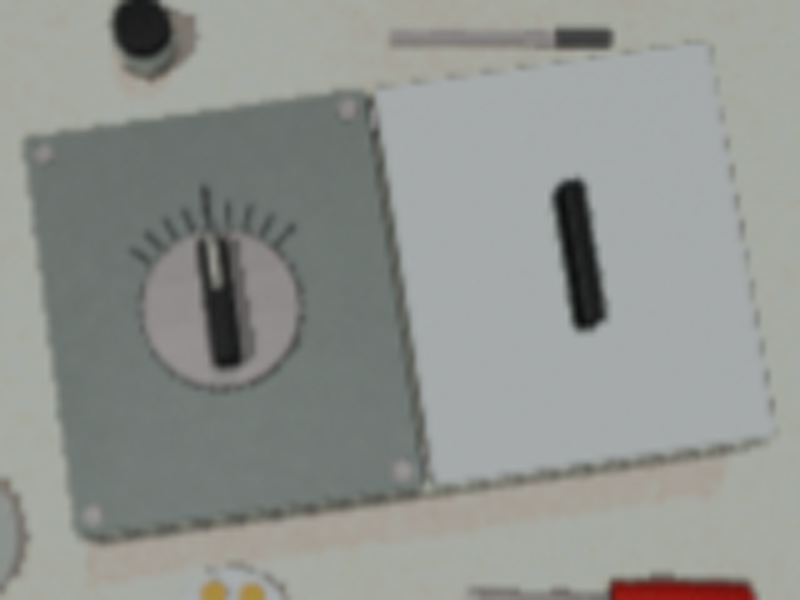

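View pics/scenec.png

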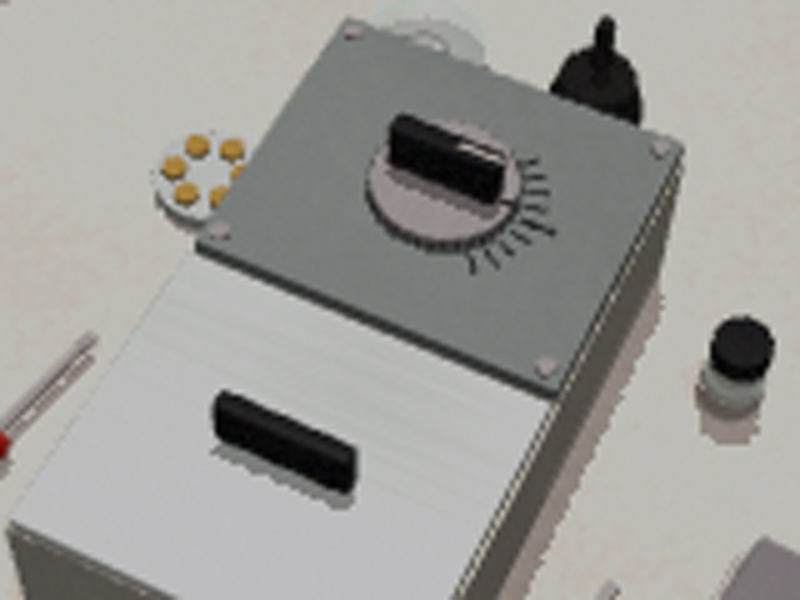

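The top crop shows plate screws at (43,152), (347,107), (402,469) and (92,515), the dial disc at (222,308), and the handle from (570,183) to (591,326). The scene crop shows the same screws at (660,148), (546,368), (218,231) and (352,32), the disc at (445,185), and the handle top from (228,396) to (348,452). The pointer rests about two fifths of a mark to the right of, or near, 0.

```bash
cat > h.py <<'E'
import cv2,numpy as np,pickle
def und(d,p): return cv2.undistortPoints(np.float64(p).reshape(-1,1,2),d["intrinsics"],np.array([d["k1"],0,0,0.])).reshape(-1,2)
def tri(d1,p1,d2,p2):
    P=[np.c_[d["R"],d["t"]] for d in(d1,d2)]
    X=cv2.triangulatePoints(P[0],P[1],und(d1,p1).T,und(d2,p2).T);return (X[:3]/X[3]).T
def onz(d,p,z):
    r=np.c_[und(d,p),np.ones(len(p))]@d["R"];c=-d["R"].T@d["t"]
    return c+r*((z-c[2])/r[:,2])[:,None]
E
python3 - <<'E'
from h import *
np.set_printoptions(precision=4,suppress=True)
t=pickle.load(open('top.pkl','rb'));s=pickle.load(open('scene.pkl','rb'))
f=lambda p,o:(np.array(p)+.5)/5-.5+o
a=f([(43,152),(347,107),(402,469),(92,515),(222,308),(570,186),(590,320),(580,253)],(265,120))
b=f([(660,148),(546,368),(218,231),(352,32),(445,185),(348,452),(228,396),(288,424)],(250,155))
X=tri(t,a,s,b);print(X)
print(onz(t,a[:4],.112),onz(t,a[5:],.139))
print('disc',onz(t,a[4:5],.122),onz(s,b[4:5],.122),'screw mean',X[:4].mean(0))
print('bar top white line ends, top view',onz(t,f([(209,238),(217,290)],(265,120)),.152))
for i,j in((3,0),(2,1)):
    v=X[j]-X[i];print('yaw',np.degrees(np.arctan2(v[1],v[0])))
for i,j in((1,0),(2,3)):
    v=X[j]-X[i];print('yaw',np.degrees(np.arctan2(-v[0],v[1])))
E
```

```text
[[ 0.6682  0.1149  0.1137]
 [ 0.6896 -0.032   0.114 ]
 [ 0.5147 -0.0568  0.1144]
 [ 0.4933  0.0903  0.1125]
 [ 0.5919  0.0287  0.1177]
 [ 0.6463 -0.1349  0.1393]
 [ 0.584  -0.1424  0.1385]
 [ 0.6152 -0.1386  0.1386]]
[[ 0.6682  0.1148  0.112 ]
 [ 0.6896 -0.0324  0.112 ]
 [ 0.5143 -0.0574  0.112 ]
 [ 0.4928  0.09    0.112 ]] [[ 0.6453 -0.1358  0.139 ]
 [ 0.582  -0.144   0.139 ]
 [ 0.6135 -0.1399  0.139 ]]
disc [[0.5904 0.0278 0.122 ]] [[0.5945 0.0267 0.122 ]] screw mean [0.5914 0.0291 0.1136]
bar top white line ends, top view [[0.619  0.0328 0.152 ]
 [0.5948 0.0291 0.152 ]]
yaw 7.991632787889435
yaw 8.07829343910884
yaw 8.264871426358075
yaw 8.288145785890277
```

Emit:
apply_moves(
  claw=[1,1,1,1],
  travel=[
    [-0.165,-0.112,0],
    [-0.165,-0.112,0],
    [-0.165,-0.112,0],
    [-0.165,-0.112,0],
  ],
  turn=[
    [0,0,0],
    [0,0,0],
    [0,0,0],
    [0,0,0],
  ],
  newtons=30,
)

```text
t: 0.43
tcp_pos: [0.3391, 0.4328, 0.2308]
tool_rot: [0.208, 0.978, -0.001, -0.0]
force: [0.3, -0.0, 0.1]
finger_gap: 1.0
gripper_force: 0.0
```

Emit:
apply_moves(
  claw=[1,1,1,1],
  travel=[
    [-0.165,-0.112,0],
    [-0.165,-0.112,0],
    [-0.165,-0.112,0],
    [-0.165,-0.112,0],
  ],
  turn=[
    [0,0,0],
    [0,0,0],
    [0,0,0],
    [0,0,0],
  ],
)

```text
t: 0.77
tcp_pos: [0.4236, 0.297, 0.2311]
tool_rot: [0.209, 0.978, -0.0, -0.0]
force: [0.1, -0.2, 0.3]
finger_gap: 1.0
gripper_force: 0.0
```

Emit:
apply_moves(
  claw=[1,1,1,1],
  travel=[
    [-0.165,-0.112,0],
    [-0.165,-0.112,0],
    [-0.165,-0.112,0],
    [-0.165,-0.112,0],
  ],
  turn=[
    [0,0,0],
    [0,0,0],
    [0,0,0],
    [0,0,0],
  ],
)

```text
t: 1.1
tcp_pos: [0.5078, 0.1613, 0.2311]
tool_rot: [0.209, 0.978, -0.0, 0.0]
force: [0.2, 0.7, 0.4]
finger_gap: 1.0
gripper_force: 0.0
```

Emit:
apply_moves(
  claw=[1,1,1,1,1],
  travel=[
    [-0.165,-0.112,0],
    [-0.165,-0.112,0],
    [-0.165,-0.112,0],
    [-0.165,-0.112,0],
    [-0.165,-0.112,0],
  ],
  turn=[
    [0,0,-0.179],
    [0,0,-0.179],
    [0,0,-0.179],
    [0,0,-0.179],
    [0,0,-0.179],
  ],
)

```text
t: 1.52
tcp_pos: [0.5955, 0.0213, 0.2312]
tool_rot: [-0.071, 0.997, -0.002, 0.002]
force: [0.3, 0.6, 0.4]
finger_gap: 1.004
gripper_force: 0.0
```

Run:
```python
from station import manip
import cv2,pickle
s=manip.sense();print(s['t'],s['q'],s['tcp_pos'],s['tool_rot'],s['force'],s['ft_torque'])
for n in("wrist","top"):
    d=manip.snapshot(n);pickle.dump(d,open(n+'2.pkl','wb'));cv2.imwrite(f'pics/{n}2.png',d["pixels"][:,:,::-1])
print(d["R"],d["t"])
```

```text
1.5167 [-0.15010915  0.48626663  1.51191612 -0.00315956  1.13790933 -1.86166048] [0.59548265 0.02133689 0.2311528 ] [-0.07097619  0.99747318 -0.00200261  0.00236967] [0.28480199 0.59416114 0.42604636] [ 0.01453999  0.01557479 -0.00531263]
[[-0.00243144 -0.99995265 -0.00942292]
 [-0.99583231  0.00328031 -0.0911441 ]
 [ 0.09117069  0.00916204 -0.99579313]] [0.00728469 0.56136436 1.01248424]
```

View pics/wrist2.png

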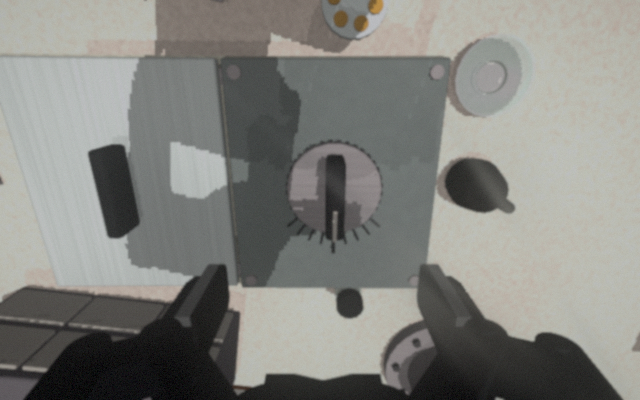

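Wrist view: plate screws at (233,72), (437,72), (250,282) and (414,281), disc centre about (335,187), and the pointer at (334,240) close to the long 0 mark at (333,247).

Run:
```python
from h import *
np.set_printoptions(precision=4,suppress=True)
w=pickle.load(open('wrist2.pkl','rb'));t=pickle.load(open('top2.pkl','rb'))
S=onz(w,[(233,72),(437,72),(250,282),(414,281)],.113);print('screws',S,S.mean(0))
for a,b in((0,2),(1,3)):
  v=S[b]-S[a];print('yaw',np.degrees(np.arctan2(v[1],v[0])))
print('disc',onz(w,[(335,187)],.122)); L=onz(w,[(335,212),(334,238)],.152);print('line',L)
print('0 mark',onz(w,[(333,250),(334,242)],.112))
print('handle top corners',onz(w,[(90,153),(123,146)],.139))
cv2.imwrite('pics/w2c.png',cv2.resize(w["pixels"][130:260,265:425,::-1],None,fx=4.5,fy=4.5,interpolation=cv2.INTER_CUBIC))
```

```text
screws [[ 0.5146 -0.057   0.113 ]
 [ 0.4936  0.091   0.113 ]
 [ 0.6924 -0.0323  0.113 ]
 [ 0.6698  0.1156  0.113 ]] [0.5926 0.0293 0.113 ]
yaw 7.915883765499272
yaw 7.944370991184866
disc [[0.5886 0.03   0.122 ]]
line [[0.598  0.0305 0.152 ]
 [0.6186 0.033  0.152 ]]
0 mark [[0.6497 0.038  0.112 ]
 [0.6418 0.0377 0.112 ]]
handle top corners [[ 0.5833 -0.1481  0.139 ]
 [ 0.5748 -0.1248  0.139 ]]
```

View pics/w2c.png

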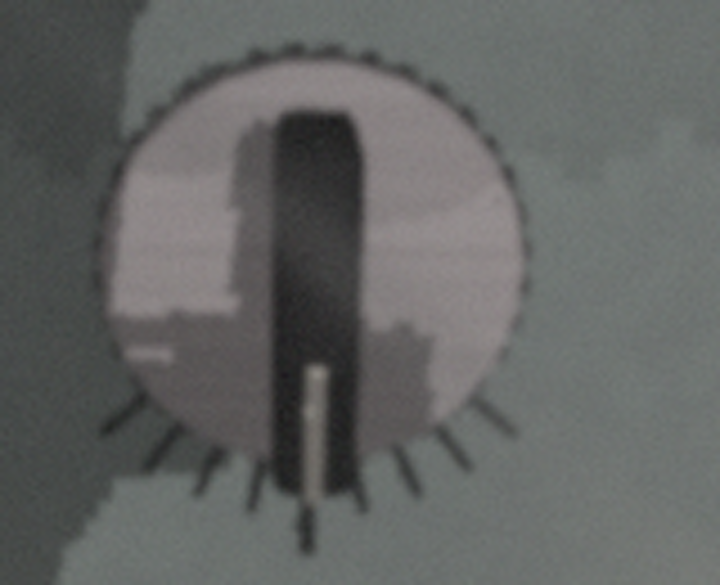

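The pointer line aims at the 0 mark, so the dial is at about 0. The axis is at (0.5917, 0.029), safe yaw is about 8.05°, and the tool is already aligned. Next I descend around the bar.

Emit:
apply_moves(
  claw=[1,1,1,1,1],
  travel=[
    [0.003,0.01,0.0],
    [0.003,0.01,0.04],
    [0.003,0.01,0.08],
    [0.003,0.01,0.11],
    [0.003,0.01,0.129],
  ],
  turn=[
    [0,0,0],
    [0,0,0],
    [0,0,0],
    [0,0,0],
    [0,0,0],
  ],
  newtons=30,
)

```text
t: 2.03
tcp_pos: [0.5839, 0.0385, 0.1256]
tool_rot: [-0.072, 0.997, 0.001, -0.003]
force: [0.2, 0.3, -0.4]
finger_gap: 0.998
gripper_force: 0.0
```

Emit:
apply_moves(
  claw=[0.2,-0.2,-0.4,-0.5,-0.5],
  travel=[
    [0,0,0],
    [0,0,0],
    [0,0,0],
    [0,0,0],
    [0,0,0],
  ],
  turn=[
    [0,0,0],
    [0,0,0],
    [0,0,0],
    [0,0,0],
    [0,0,0],
  ],
)

```text
t: 2.45
tcp_pos: [0.5884, 0.0351, 0.1299]
tool_rot: [-0.072, 0.997, -0.002, 0.002]
force: [-1.7, -22.7, 9.7]
finger_gap: 0.299
gripper_force: 11.5
```

Run:
```python
from station import manip
import cv2,pickle,numpy as np
s=manip.sense();print(s['t'],s['tcp_pos'],s['tool_rot'],s['force'],s['ft_torque'],s['finger_gap'])
a=[]
for n in("wrist","top","scene"):
    d=manip.snapshot(n);pickle.dump(d,open(n+'3.pkl','wb'));p=d["pixels"][:,:,::-1]
    a.append(p[100:300,200:480] if n=="wrist" else p[60:260,200:480])
cv2.imwrite('pics/c3.png',np.vstack([np.hstack(a[:2]),np.hstack([a[2],a[2]*0])]))
```

```text
2.45 [0.58844719 0.03512549 0.12994432] [-0.07198129  0.99740324 -0.00155942  0.0017453 ] [ -1.70961676 -22.65620348   9.71554359] [-3.8212166   0.36445934 -0.19694201] 0.2990346273188384
```

View pics/c3.png

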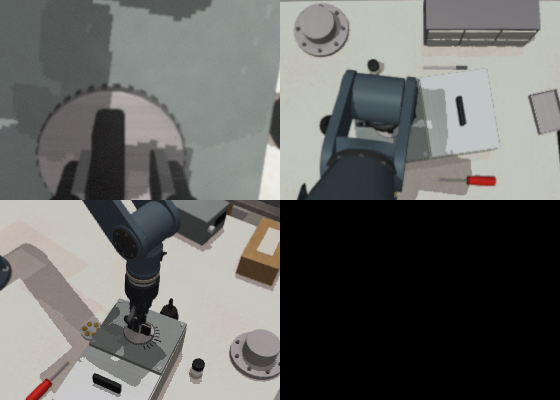

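The last reading was taken mid-swing, so the commanded pose sits about 7 mm to +y and only one finger is touching the bar. I'll open slightly and recentre from the commanded pose.

Emit:
apply_moves(
  claw=[0,0,0,0,0],
  travel=[
    [0,-0.0095,0],
    [-0.004,-0.0095,0],
    [-0.004,-0.0095,0],
    [-0.004,-0.0095,0],
    [-0.004,-0.0095,0],
  ],
  turn=[
    [0,0,0],
    [0,0,0],
    [0,0,0],
    [0,0,0],
    [0,0,0],
  ],
)

```text
t: 3.02
tcp_pos: [0.5914, 0.0291, 0.1281]
tool_rot: [-0.071, 0.997, 0.0, -0.0]
force: [-0.5, 0.3, -0.6]
finger_gap: 0.496
gripper_force: 0.0
```

Run:
```python
from station import manip
import cv2,pickle,numpy as np
for i in range(4): d=manip.snapshot("wrist")
s=manip.sense();print(s['t'],s['tcp_pos'],s['tool_rot'],s['force'],s['ft_torque'],s['finger_gap'])
pickle.dump(d,open('wrist4.pkl','wb'))
cv2.imwrite('pics/c4.png',cv2.resize(d["pixels"][130:400,180:500,::-1],None,fx=2,fy=2))
```

```text
3.2167 [0.59133373 0.0290683  0.12798655] [-7.13732191e-02  9.97449658e-01  8.82090467e-05 -1.86299440e-04] [-0.31286912  0.16672303 -0.37926863] [0.03296212 0.02196089 0.02478394] 0.4982929610063899
```

View pics/c4.png

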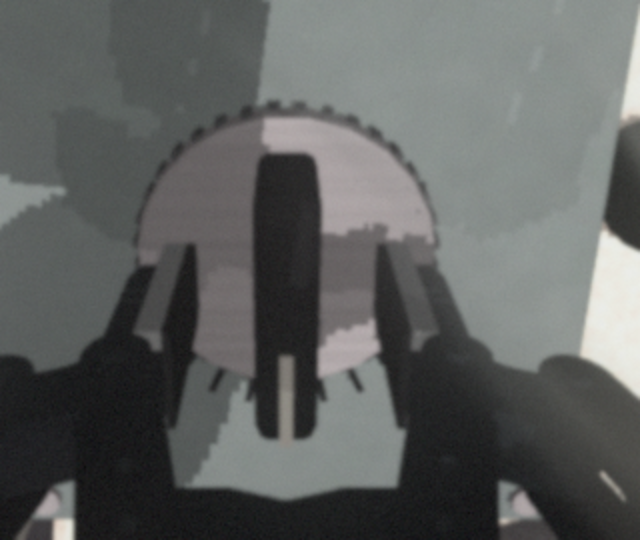

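The bar (centre x≈287) is centred between the pads (190 and 382) and aligned with the tool. Closing now.

Emit:
apply_moves(
  claw=[-0.5,-0.8,-1,-1,-1],
  travel=[
    [0,0,0],
    [0,0,0],
    [0,0,0],
    [0,0,0],
    [0,0,0],
  ],
  turn=[
    [0,0,0],
    [0,0,0],
    [0,0,0],
    [0,0,0],
    [0,0,0],
  ],
  newtons=30,
)

```text
t: 3.63
tcp_pos: [0.5914, 0.0291, 0.1282]
tool_rot: [-0.071, 0.997, 0.0, -0.0]
force: [-0.9, 2.4, 1.0]
finger_gap: 0.159
gripper_force: 31.9
```

Emit:
apply_moves(
  claw=[-1,-1,-1],
  travel=[
    [0,0,0],
    [0,0,0],
    [0,0,0],
  ],
  turn=[
    [0,0,0],
    [0,0,0],
    [0,0,0],
  ],
)

```text
t: 3.88
tcp_pos: [0.5914, 0.0291, 0.1282]
tool_rot: [-0.071, 0.997, 0.0, -0.0]
force: [-0.4, 2.6, 1.8]
finger_gap: 0.154
gripper_force: 32.0
```

```bash
cat > st.py <<'E'
from station import manip
import numpy as np,cv2,sys
from h import *
from scipy.spatial.transform import Rotation as Ro
np.set_printoptions(precision=3,suppress=True)
s=manip.sense();y=Ro.from_quat(s['tool_rot']).apply([0,1,0]);a=np.degrees(np.arctan2(y[1],y[0]))
print('t',s['t'],'tcp',s['tcp_pos'],'dial rad',round(np.radians(a-98.05),4),'F',s['force'],'T',s['ft_torque'],'gap',round(s['finger_gap'],3),s['gripper_force'])
d=manip.snapshot("scene");g=cv2.cvtColor(d["pixels"],cv2.COLOR_RGB2GRAY)[220:265,280:330].astype(float)
w=np.clip(80-g,0,None);Y,X=np.mgrid[220:265,280:330];p=[(w*X).sum()/w.sum(),(w*Y).sum()/w.sum()]
P=onz(d,[p],.126)[0];print('handle px',np.round(p,2),'n',(w>0).sum(),'safe y of handle',round(float((P[:2]-[.5917,.0291])@[-.1400,.9901]),4))
E
python3 st.py
```

```text
t 3.8833 tcp [0.591 0.029 0.128] dial rad 0.0019 F [-0.423  2.647  1.793] T [ 0.389  0.072 -0.109] gap 0.154 31.99678122997284
handle px [306.61 243.25] n 288 safe y of handle -0.1712
```

Emit:
apply_moves(
  claw=[-1,-1,-1,-1,-1],
  travel=[
    [0,0,0],
    [0,0,0],
    [0,0,0],
    [0,0,0],
    [0,0,0],
  ],
  turn=[
    [0,0,0.02],
    [0,0,0.045],
    [0,0,0.07],
    [0,0,0.09],
    [0,0,0.1],
  ],
)

```text
t: 4.35
tcp_pos: [0.5914, 0.029, 0.1282]
tool_rot: [0.087, 0.996, 0.0, -0.0]
force: [-0.7, 3.1, 1.1]
finger_gap: 0.152
gripper_force: 32.0
```

```bash
python3 st.py
```

```text
t 4.35 tcp [0.591 0.029 0.128] dial rad -0.3142 F [-0.729  3.129  1.099] T [0.435 0.101 0.077] gap 0.152 31.97757840156555
handle px [306.59 243.27] n 288 safe y of handle -0.1712
```

Emit:
apply_moves(
  claw=[-1,-1,-1,-1,-1],
  travel=[
    [0,0,0],
    [0,0,0],
    [0,0,0],
    [0,0,0],
    [0,0,0],
  ],
  turn=[
    [0,0,0.025],
    [0,0,0.05],
    [0,0,0.075],
    [0,0,0.1],
    [0,0,0.12],
  ],
)

```text
t: 4.82
tcp_pos: [0.5914, 0.0289, 0.1282]
tool_rot: [0.272, 0.962, -0.0, -0.0]
force: [-0.3, 2.2, 1.3]
finger_gap: 0.157
gripper_force: 32.1
```

Emit:
apply_moves(
  claw=[-1,-1,-1,-1],
  travel=[
    [0,0,0],
    [0,0,0],
    [0,0,0],
    [0,0,0],
  ],
  turn=[
    [0,0,0.02],
    [0,0,0.04],
    [0,0,0.056],
    [0,0,0.056],
  ],
)

```text
t: 5.15
tcp_pos: [0.5913, 0.0289, 0.1282]
tool_rot: [0.354, 0.935, -0.0, -0.0]
force: [-1.2, 1.5, 1.4]
finger_gap: 0.16
gripper_force: 32.1
```

```bash
python3 st.py; python3 -c "
from station import manip;import cv2
d=manip.snapshot('wrist');cv2.imwrite('pics/c5.png',cv2.resize(d['pixels'][130:400,180:500,::-1],None,fx=2,fy=2))"
```

```text
t 5.15 tcp [0.591 0.029 0.128] dial rad -0.865 F [-1.21   1.5    1.357] T [ 0.362  0.143 -0.017] gap 0.16 32.081506848335266
handle px [306.62 243.28] n 288 safe y of handle -0.1712
```

View pics/c5.png

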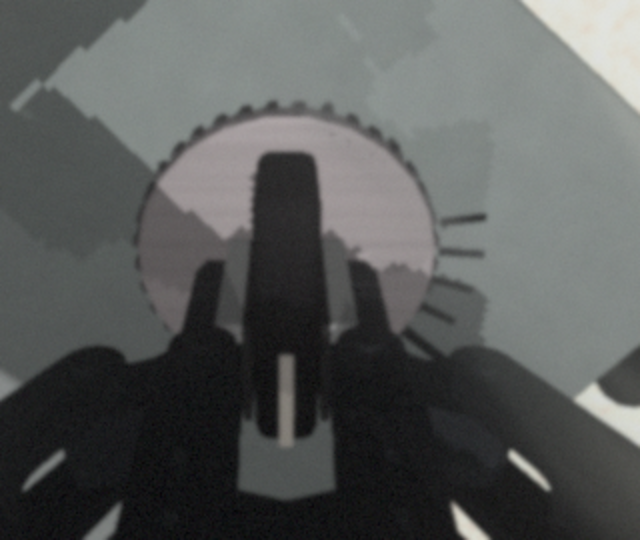

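The bar turned together with the gripper: the white line at (287,400) is still aligned with the tool, and the dial reads -0.865. I'll go a touch further right, then left to about 0.62.

Emit:
apply_moves(
  claw=[-1,-1,-1],
  travel=[
    [0,0,0],
    [0,0,0],
    [0,0,0],
  ],
  turn=[
    [0,0,0.01],
    [0,0,0.01],
    [0,0,0.01],
  ],
)

```text
t: 5.5
tcp_pos: [0.5913, 0.0289, 0.1282]
tool_rot: [0.368, 0.93, 0.0, -0.0]
force: [-0.2, 2.2, 2.0]
finger_gap: 0.162
gripper_force: 32.1
```

Emit:
apply_moves(
  claw=[-1,-1,-1,-1,-1],
  travel=[
    [0,0,0],
    [0,0,0],
    [0,0,0],
    [0,0,0],
    [0,0,0],
  ],
  turn=[
    [0,0,-0.02],
    [0,0,-0.045],
    [0,0,-0.07],
    [0,0,-0.095],
    [0,0,-0.12],
  ],
)

```text
t: 5.92
tcp_pos: [0.5914, 0.029, 0.1282]
tool_rot: [0.186, 0.983, 0.0, -0.0]
force: [-0.9, 3.8, 2.2]
finger_gap: 0.158
gripper_force: 32.2
```

Emit:
apply_moves(
  claw=[-1,-1,-1,-1,-1],
  travel=[
    [0,0,0],
    [0,0,0],
    [0,0,0],
    [0,0,0],
    [0,0,0],
  ],
  turn=[
    [0,0,-0.025],
    [0,0,-0.05],
    [0,0,-0.075],
    [0,0,-0.1],
    [0,0,-0.12],
  ],
)

```text
t: 6.33
tcp_pos: [0.5914, 0.0291, 0.1282]
tool_rot: [-0.001, 1.0, 0.0, -0.0]
force: [-1.1, 3.6, 2.2]
finger_gap: 0.156
gripper_force: 32.2
```

Emit:
apply_moves(
  claw=[-1,-1,-1,-1,-1],
  travel=[
    [0,0,0],
    [0,0,0],
    [0,0,0],
    [0,0,0],
    [0,0,0],
  ],
  turn=[
    [0,0,-0.025],
    [0,0,-0.05],
    [0,0,-0.075],
    [0,0,-0.1],
    [0,0,-0.12],
  ],
)

```text
t: 6.75
tcp_pos: [0.5914, 0.0292, 0.1282]
tool_rot: [-0.188, 0.982, 0.0, 0.0]
force: [-0.6, 3.5, 2.6]
finger_gap: 0.154
gripper_force: 32.1
```

Emit:
apply_moves(
  claw=[-1,-1,-1,-1],
  travel=[
    [0,0,0],
    [0,0,0],
    [0,0,0],
    [0,0,0],
  ],
  turn=[
    [0,0,-0.025],
    [0,0,-0.045],
    [0,0,-0.06],
    [0,0,-0.06],
  ],
)

```text
t: 7.08
tcp_pos: [0.5914, 0.0292, 0.1281]
tool_rot: [-0.279, 0.96, 0.0, 0.0]
force: [-0.7, 3.8, 2.9]
finger_gap: 0.155
gripper_force: 32.1
```

```bash
python3 st.py
```

```text
t 7.0833 tcp [0.591 0.029 0.128] dial rad 0.4244 F [-0.679  3.806  2.91 ] T [0.656 0.131 0.049] gap 0.155 32.14299559593201
handle px [306.58 243.26] n 288 safe y of handle -0.1712
```

Emit:
apply_moves(
  claw=[-1,-1,-1,-1,-1],
  travel=[
    [0,0,0],
    [0,0,0],
    [0,0,0],
    [0,0,0],
    [0,0,0],
  ],
  turn=[
    [0,0,-0.02],
    [0,0,-0.04],
    [0,0,-0.055],
    [0,0,-0.062],
    [0,0,-0.062],
  ],
)

```text
t: 7.55
tcp_pos: [0.5914, 0.0292, 0.1282]
tool_rot: [-0.37, 0.929, 0.0, 0.0]
force: [-0.8, 5.8, 2.5]
finger_gap: 0.154
gripper_force: 32.2
```

```bash
python3 st.py; python3 -c "
from station import manip;import cv2
d=manip.snapshot('wrist');cv2.imwrite('pics/c6.png',cv2.resize(d['pixels'][130:400,180:500,::-1],None,fx=2,fy=2))"
```

```text
t 7.55 tcp [0.591 0.029 0.128] dial rad 0.6171 F [-0.78   5.792  2.505] T [ 0.755  0.162 -0.012] gap 0.154 32.21336603164673
handle px [306.61 243.3 ] n 290 safe y of handle -0.1713
```

View pics/c6.png

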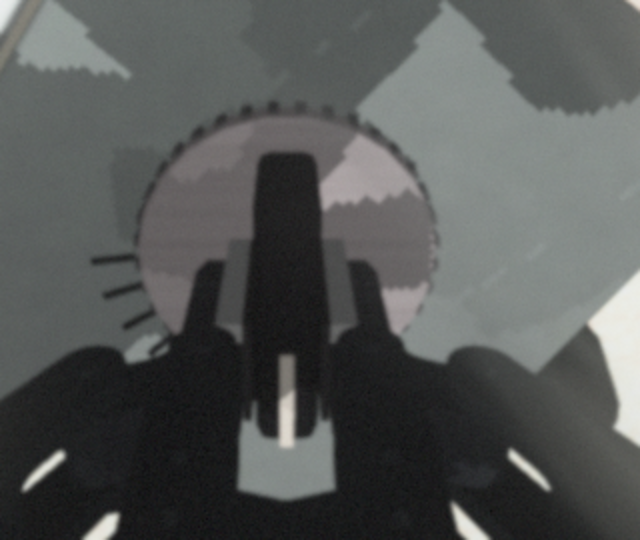

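The pointer is still aligned with the tool at 0.617 (left 3). Now right to about 0.36, then small checked steps.

Emit:
apply_moves(
  claw=[-1,-1,-1,-1,-1],
  travel=[
    [0,0,0],
    [0,0,0],
    [0,0,0],
    [0,0,0],
    [0,0,0],
  ],
  turn=[
    [0,0,0.02],
    [0,0,0.04],
    [0,0,0.06],
    [0,0,0.08],
    [0,0,0.08],
  ],
)

```text
t: 8.07
tcp_pos: [0.5914, 0.0291, 0.1282]
tool_rot: [-0.25, 0.968, 0.0, -0.0]
force: [-2.0, 4.6, 3.8]
finger_gap: 0.157
gripper_force: 32.3
```

```bash
python3 st.py
```

```text
t 8.0667 tcp [0.591 0.029 0.128] dial rad 0.3641 F [-1.952  4.584  3.799] T [ 0.719  0.124 -0.205] gap 0.157 32.28593587875366
handle px [306.6  243.39] n 290 safe y of handle -0.1715
```

Emit:
apply_moves(
  claw=[-1,-1,-1],
  travel=[
    [0,0,0],
    [0,0,0],
    [0,0,0],
  ],
  turn=[
    [0,0,0.006],
    [0,0,0.012],
    [0,0,0.012],
  ],
)

```text
t: 8.37
tcp_pos: [0.5914, 0.0291, 0.1282]
tool_rot: [-0.233, 0.973, 0.0, -0.0]
force: [-1.1, 5.6, 4.2]
finger_gap: 0.156
gripper_force: 32.3
```

```bash
python3 st.py
```

```text
t 8.3667 tcp [0.591 0.029 0.128] dial rad 0.3292 F [-1.099  5.591  4.235] T [ 0.824  0.209 -0.058] gap 0.156 32.255758345127106
handle px [306.56 243.49] n 290 safe y of handle -0.1718
```

Emit:
apply_moves(
  claw=[-1,-1,-1],
  travel=[
    [0,0,0],
    [0,0,0],
    [0,0,0],
  ],
  turn=[
    [0,0,0.005],
    [0,0,0.01],
    [0,0,0.01],
  ],
)

```text
t: 8.67
tcp_pos: [0.5914, 0.0291, 0.1281]
tool_rot: [-0.217, 0.976, 0.0, -0.0]
force: [-0.9, 5.2, 2.6]
finger_gap: 0.16
gripper_force: 32.3
```

```bash
python3 st.py
```

```text
t 8.6667 tcp [0.591 0.029 0.128] dial rad 0.2977 F [-0.933  5.226  2.599] T [ 0.802  0.258 -0.073] gap 0.16 32.260406613349915
handle px [306.36 243.87] n 290 safe y of handle -0.1729
```

Emit:
apply_moves(
  claw=[-1,-1,-1],
  travel=[
    [0,0,0],
    [0,0,0],
    [0,0,0],
  ],
  turn=[
    [0,0,0.004],
    [0,0,0.008],
    [0,0,0.008],
  ],
)

```text
t: 8.97
tcp_pos: [0.5914, 0.0291, 0.1282]
tool_rot: [-0.205, 0.979, 0.0, -0.0]
force: [-1.6, 4.9, 3.4]
finger_gap: 0.157
gripper_force: 32.2
```

```bash
python3 st.py
```

```text
t 8.9667 tcp [0.591 0.029 0.128] dial rad 0.2728 F [-1.645  4.884  3.436] T [ 0.737  0.226 -0.056] gap 0.157 32.2459477186203
handle px [305.49 245.23] n 290 safe y of handle -0.1768
```

The handle has moved 5.6 mm. I'll hold still and check again.

```bash
for i in 1 2 3 4 5; do python3 st.py; done
```

```text
t 9.0167 tcp [0.591 0.029 0.128] dial rad 0.2731 F [-2.259  5.462  3.018] T [ 0.819  0.213 -0.049] gap 0.159 32.24871128797531
handle px [305.48 245.23] n 289 safe y of handle -0.1768
t 9.0667 tcp [0.591 0.029 0.128] dial rad 0.2731 F [-0.987  4.787  3.004] T [ 0.796  0.199 -0.026] gap 0.152 32.247709929943085
handle px [305.49 245.23] n 289 safe y of handle -0.1768
t 9.1167 tcp [0.591 0.029 0.128] dial rad 0.2731 F [-1.336  5.445  3.509] T [ 0.805  0.144 -0.028] gap 0.159 32.24736750125885
handle px [305.43 245.2 ] n 289 safe y of handle -0.1768
t 9.1667 tcp [0.591 0.029 0.128] dial rad 0.2731 F [-1.339  5.489  2.925] T [ 0.744  0.188 -0.003] gap 0.156 32.247228026390076
handle px [305.45 245.22] n 289 safe y of handle -0.1768
t 9.2167 tcp [0.591 0.029 0.128] dial rad 0.2731 F [-1.576  5.592  3.439] T [ 0.808  0.201 -0.062] gap 0.156 32.24761962890625
handle px [305.49 245.23] n 289 safe y of handle -0.1768
```

The cover has settled about 5.6 mm further open, near 7 mm in all, so the lock has let go. I'll release the dial and rise.

Emit:
apply_moves(
  claw=[-0.4,0,0.3,0.5,0.5],
  travel=[
    [0,0,0],
    [0,0,0],
    [0,0,0],
    [0,0,0],
    [0,0,0],
  ],
  turn=[
    [0,0,0],
    [0,0,0],
    [0,0,0],
    [0,0,0],
    [0,0,0],
  ],
)

```text
t: 9.68
tcp_pos: [0.5917, 0.0282, 0.128]
tool_rot: [-0.205, 0.979, -0.0, 0.0]
force: [0.4, -0.3, 0.1]
finger_gap: 0.752
gripper_force: 0.0
```

Emit:
apply_moves(
  claw=[0.5,0.5,0.5,0.5,0.5],
  travel=[
    [0,0,-0.03],
    [0,0,-0.06],
    [0,0,-0.1],
    [0,0,-0.1],
    [0,0,-0.1],
  ],
  turn=[
    [0,0,0],
    [0,0,0],
    [0,0,0],
    [0,0,0],
    [0,0,0],
  ],
)

```text
t: 10.1
tcp_pos: [0.5931, 0.0283, 0.2103]
tool_rot: [-0.205, 0.979, -0.001, 0.003]
force: [-0.3, -0.7, -0.9]
finger_gap: 0.753
gripper_force: 0.0
```

```bash
for i in 1 2 3 4; do python3 st.py; done
python3 - <<'E'
from station import manip
import numpy as np
from scipy.spatial.transform import Rotation as Ro
s=manip.sense();R=Ro.from_quat(s['tool_rot'])
d=np.array([.6154,-.1443,s['tcp_pos'][2]])-s['tcp_pos']
y=R.apply([0,1,0]);a=np.degrees(np.arctan2(y[1],y[0]))
print('travel',R.inv().apply(d)/.8,'turn z',-(98.05-a)/180)
E
```

```text
t 10.1 tcp [0.593 0.028 0.21 ] dial rad 0.2723 F [-0.288 -0.724 -0.882] T [ 0.003  0.023 -0.027] gap 0.753 0.0
handle px [305.59 245.19] n 298 safe y of handle -0.1766
t 10.15 tcp [0.592 0.029 0.209] dial rad 0.2723 F [-0.563 -0.093 -0.818] T [-0.035 -0.002  0.049] gap 0.753 0.0
handle px [305.57 245.18] n 298 safe y of handle -0.1766
t 10.2 tcp [0.591 0.029 0.208] dial rad 0.2722 F [-0.767 -0.54  -0.538] T [-0.037  0.016  0.006] gap 0.75 0.0
handle px [305.59 245.19] n 298 safe y of handle -0.1766
t 10.25 tcp [0.591 0.029 0.207] dial rad 0.2723 F [-0.299  0.385 -0.272] T [0.043 0.011 0.03 ] gap 0.75 0.0
handle px [305.55 245.17] n 298 safe y of handle -0.1766
travel [ 5.82334275e-02 -2.10716895e-01 -1.60674838e-04] turn z 0.08664260761596979
```

Emit:
apply_moves(
  claw=[0.5,0.5,0.5,0.5,0.5],
  travel=[
    [0.012,-0.042,0],
    [0.024,-0.084,0],
    [0.035,-0.126,0],
    [0.047,-0.17,0],
    [0.058,-0.211,0],
  ],
  turn=[
    [0,0,0.025],
    [0,0,0.05],
    [0,0,0.087],
    [0,0,0.087],
    [0,0,0.087],
  ],
)

```text
t: 10.72
tcp_pos: [0.6161, -0.146, 0.2065]
tool_rot: [-0.07, 0.998, 0.0, -0.001]
force: [0.5, 0.4, -0.2]
finger_gap: 0.746
gripper_force: 0.0
```

Emit:
apply_moves(
  claw=[0.5,0.5,0.5,0.5],
  travel=[
    [0,0,0],
    [0,0,0],
    [0,0,0],
    [0,0,0],
  ],
  turn=[
    [0,0,0],
    [0,0,0],
    [0,0,0],
    [0,0,0],
  ],
)

```text
t: 11.05
tcp_pos: [0.6159, -0.143, 0.2072]
tool_rot: [-0.07, 0.998, 0.001, -0.001]
force: [-0.6, 1.1, -0.2]
finger_gap: 0.747
gripper_force: 0.0
```

```bash
python3 st.py
python3 - <<'E'
from h import *
from station import manip
d=manip.snapshot("wrist");g=cv2.cvtColor(d["pixels"],cv2.COLOR_RGB2GRAY)
s=manip.sense();P=np.c_[np.mgrid[-.12:.12:25j,0:1:1j].reshape(2,-1).T]
# dark blobs near predicted handle
K=d["intrinsics"];c=d["R"]@np.array([.6154,-.1443,.139])+d["t"];u=(K@(c/c[2]))[:2];print('pred px',u,'depth',c[2])
m=(g<70).astype(np.uint8);n,l,st,ce=cv2.connectedComponentsWithStats(m)
for i in range(1,n):
    if st[i,4]>300: print(st[i],ce[i].round(1),onz(d,[ce[i]],.139)[0].round(4))
E
```

```text
t 11.05 tcp [ 0.616 -0.143  0.207] dial rad -0.0 F [-0.626  1.058 -0.242] T [0.038 0.002 0.016] gap 0.747 0.0
handle px [299.24 236.73] n 586 safe y of handle -0.1636
pred px [320.26146827 211.88500788] depth 0.2280414611868669
[   0    0   52   94 3606] [23.8 48.2] [ 0.539  -0.3271  0.139 ]
[ 431   60   82  204 2525] [464.2 107.7] [ 0.5348 -0.066   0.139 ]
[ 94  92  39 106 915] [113.5 141.9] [ 0.5865 -0.2806  0.139 ]
[  18   99  102  103 1426] [ 45.9 151.9] [ 0.5991 -0.3228  0.139 ]
[423 118  19 131 579] [431.9 183.3] [ 0.5848 -0.0736  0.139 ]
[493 149 100  94 897] [524.4 185.8] [ 0.578  -0.0128  0.139 ]
[ 309  155   18  101 1507] [317.8 206.9] [ 0.612  -0.1465  0.139 ]
[ 552  165   53   96 4058] [578.3 210. ] [0.5895 0.0287 0.139 ]
[   49   256   582   144 39057] [325.8 355.2] [ 0.7371 -0.1229  0.139 ]
```

The wrist view puts the handle at y≈-0.1455, so I'll nudge slightly, descend and close gently.

Emit:
apply_moves(
  claw=[0.5,0.5,0.5,0.5,0.5],
  travel=[
    [0,-0.0015,0.035],
    [0,-0.0015,0.07],
    [0,-0.0015,0.1],
    [0,-0.0015,0.116],
    [0,-0.0015,0.116],
  ],
  turn=[
    [0,0,0],
    [0,0,0],
    [0,0,0],
    [0,0,0],
    [0,0,0],
  ],
  newtons=20,
)

```text
t: 11.57
tcp_pos: [0.6144, -0.1434, 0.1119]
tool_rot: [-0.07, 0.998, 0.002, -0.003]
force: [-0.9, -0.4, 0.2]
finger_gap: 0.751
gripper_force: 0.0
```

Emit:
apply_moves(
  claw=[0.2,-0.1,-0.3,-0.5,-0.6],
  travel=[
    [0,0,0],
    [0,0,0],
    [0,0,0],
    [0,0,0],
    [0,0,0],
  ],
  turn=[
    [0,0,0],
    [0,0,0],
    [0,0,0],
    [0,0,0],
    [0,0,0],
  ],
)

```text
t: 11.98
tcp_pos: [0.6175, -0.1458, 0.1165]
tool_rot: [-0.07, 0.998, -0.001, 0.001]
force: [0.4, 0.1, -0.0]
finger_gap: 0.2
gripper_force: 0.0
```

Emit:
apply_moves(
  claw=[-0.7,-0.8,-1,-1,-1],
  travel=[
    [0,0,0],
    [0,0,0],
    [0,0,0],
    [0,0,0],
    [0,0,0],
  ],
  turn=[
    [0,0,0],
    [0,0,0],
    [0,0,0],
    [0,0,0],
    [0,0,0],
  ],
)

```text
t: 12.4
tcp_pos: [0.6172, -0.1458, 0.1161]
tool_rot: [-0.07, 0.998, -0.0, 0.0]
force: [-0.9, 0.7, 5.5]
finger_gap: 0.135
gripper_force: 21.5
```

```bash
python3 st.py
```

```text
t 12.4 tcp [ 0.617 -0.146  0.116] dial rad -0.0009 F [-0.856  0.691  5.467] T [0.045 0.154 0.095] gap 0.135 21.483351588249207
handle px [303.89 235.17] n 910 safe y of handle -0.1552
```

Handle gripped. Sliding the cover towards -y.

Emit:
apply_moves(
  claw=[-1,-1,-1,-1,-1],
  travel=[
    [0,-0.005,0],
    [0,-0.015,0],
    [0,-0.025,0],
    [0,-0.035,0],
    [0,-0.04,0],
  ],
  turn=[
    [0,0,0],
    [0,0,0],
    [0,0,0],
    [0,0,0],
    [0,0,0],
  ],
)

```text
t: 12.87
tcp_pos: [0.6218, -0.178, 0.1161]
tool_rot: [-0.07, 0.998, -0.0, 0.001]
force: [-0.6, 2.3, 6.1]
finger_gap: 0.134
gripper_force: 21.6
```

```bash
python3 st.py|head -1
```

```text
t 12.8667 tcp [ 0.622 -0.178  0.116] dial rad -0.0014 F [-0.573  2.283  6.133] T [0.212 0.086 0.13 ] gap 0.134 21.57985210418701
```

Emit:
apply_moves(
  claw=[-1,-1,-1,-1,-1],
  travel=[
    [0,-0.008,0],
    [0,-0.018,0],
    [0,-0.028,0],
    [0,-0.036,0],
    [0,-0.038,0],
  ],
  turn=[
    [0,0,0],
    [0,0,0],
    [0,0,0],
    [0,0,0],
    [0,0,0],
  ],
)

```text
t: 13.33
tcp_pos: [0.6261, -0.2085, 0.1161]
tool_rot: [-0.069, 0.998, -0.0, 0.001]
force: [-0.3, 1.1, 5.3]
finger_gap: 0.131
gripper_force: 21.6
```

Emit:
apply_moves(
  claw=[-1,-1,-1],
  travel=[
    [0,-0.001,0],
    [0,-0.002,0],
    [0,-0.002,0],
  ],
  turn=[
    [0,0,0],
    [0,0,0],
    [0,0,0],
  ],
)

```text
t: 13.58
tcp_pos: [0.6262, -0.2092, 0.1161]
tool_rot: [-0.07, 0.998, -0.0, 0.001]
force: [0.3, -0.6, 5.5]
finger_gap: 0.137
gripper_force: 21.5
```

Emit:
apply_moves(
  claw=[-1,-1,-1],
  travel=[
    [0,-0.001,0],
    [0,-0.0015,0],
    [0,-0.0015,0],
  ],
  turn=[
    [0,0,0],
    [0,0,0],
    [0,0,0],
  ],
)

```text
t: 13.83
tcp_pos: [0.6264, -0.2102, 0.1162]
tool_rot: [-0.07, 0.998, -0.0, 0.001]
force: [-0.4, 1.7, 5.5]
finger_gap: 0.133
gripper_force: 21.5
```

```bash
python3 st.py|head -1
```

```text
t 13.8333 tcp [ 0.626 -0.21   0.116] dial rad -0.0011 F [-0.373  1.716  5.454] T [0.168 0.096 0.077] gap 0.133 21.500850319862366
```

Emit:
apply_moves(
  claw=[-1,-1,-1],
  travel=[
    [0,-0.001,0],
    [0,-0.002,0],
    [0,-0.002,0],
  ],
  turn=[
    [0,0,0],
    [0,0,0],
    [0,0,0],
  ],
)

```text
t: 14.13
tcp_pos: [0.6264, -0.2103, 0.1161]
tool_rot: [-0.07, 0.998, 0.001, 0.0]
force: [-0.6, 4.8, 7.0]
finger_gap: 0.135
gripper_force: 21.7
```

```bash
python3 st.py|head -1
```

```text
t 14.1333 tcp [ 0.626 -0.21   0.116] dial rad -0.0012 F [-0.61   4.755  6.954] T [0.606 0.012 0.114] gap 0.135 21.680335700511932
```

At the end stop: position held while the force rose to about 5 N. Releasing and rising.

Emit:
apply_moves(
  claw=[-0.5,-0.1,0.3,0.5,0.5],
  travel=[
    [0,0,0],
    [0,0,0],
    [0,0,0],
    [0,0,0],
    [0,0,0],
  ],
  turn=[
    [0,0,0],
    [0,0,0],
    [0,0,0],
    [0,0,0],
    [0,0,0],
  ],
)

```text
t: 14.6
tcp_pos: [0.626, -0.212, 0.1149]
tool_rot: [-0.069, 0.998, 0.0, -0.0]
force: [-0.3, -0.3, 0.8]
finger_gap: 0.749
gripper_force: 0.0
```

Emit:
apply_moves(
  claw=[0.5,0.5,0.5,0.5,0.5],
  travel=[
    [0,0,-0.03],
    [0,0,-0.06],
    [0,0,-0.1],
    [0,0,-0.13],
    [0,0,-0.15],
  ],
  turn=[
    [0,0,0],
    [0,0,0],
    [0,0,0],
    [0,0,0],
    [0,0,0],
  ],
)

```text
t: 15.02
tcp_pos: [0.6272, -0.2125, 0.2384]
tool_rot: [-0.07, 0.998, -0.001, 0.002]
force: [0.2, 0.2, 0.0]
finger_gap: 0.747
gripper_force: 0.0
```

Emit:
apply_moves(
  claw=[0.5,0.5,0.5,0.5,0.5],
  travel=[
    [0.04,0,0],
    [0.08,0,0],
    [0.12,0,0],
    [0.15,0,0],
    [0.15,0,0],
  ],
  turn=[
    [0,0,0],
    [0,0,0],
    [0,0,0],
    [0,0,0],
    [0,0,0],
  ],
)

```text
t: 15.43
tcp_pos: [0.5024, -0.228, 0.235]
tool_rot: [-0.069, 0.998, 0.001, -0.002]
force: [-0.4, 0.6, -0.4]
finger_gap: 0.75
gripper_force: 0.0
```

Run:
```python
from h import *
from station import manip
for n in("scene","wrist"):
    d=manip.snapshot(n);g=cv2.cvtColor(d["pixels"],cv2.COLOR_RGB2GRAY)
    q,l,st,ce=cv2.connectedComponentsWithStats((g<60).astype(np.uint8))
    for i in range(1,q):
        if 100<st[i,4]<8000:
            P=onz(d,[ce[i]],.126 if n=="scene" else .139)[0]
            a=(P[:2]-[.5917,.0291])
            if abs(P[0]-.62)<.08 and -.3<P[1]<.1: print(n,st[i],ce[i].round(1),P.round(3),'safe y',round(float(a@[-.14,.9901]),4),'shut was -.1712 (scene)')
print(manip.sense()['tcp_pos'],manip.sense()['force'])
```

```text
scene [327 180  25  14 237] [338.1 186.7] [0.587 0.036 0.126] safe y 0.0077 shut was -.1712 (scene)
scene [277 259  29  21 280] [291.2 268.6] [ 0.627 -0.21   0.126] safe y -0.2417 shut was -.1712 (scene)
wrist [562 277  49  13 167] [581.9 281.3] [ 0.547 -0.006  0.139] safe y -0.0288 shut was -.1712 (scene)
wrist [319 281  11  79 805] [324.2 319.2] [ 0.614 -0.212  0.139] safe y -0.2417 shut was -.1712 (scene)
wrist [538 293  18  44 276] [545.  311.7] [ 0.58  -0.026  0.139] safe y -0.0525 shut was -.1712 (scene)
wrist [ 582  293   42   76 2323] [602. 328.] [0.589 0.028 0.139] safe y -0.0005 shut was -.1712 (scene)
[ 0.50699951 -0.22892381  0.23563742] [ 1.15848409 -1.35698363 -0.31632861]
```

The cover moved 70.5 mm from its first position, which started 0–2 mm open, so it is at its end stop and the robot is clear of everything.

```bash
python3 -c "
from station import manip;print(manip.sign_off())"
```

```text
the job is handed in; nothing more can be done
None
```

The job is handed in: I turned the dial right past 4, left to 3, then slowly right until the lock let go at about left 1.4. I then slid the cover to its end stop by its handle and released it, with the arm clear. While centring on the dial bar before gripping it, one finger pressed the bar sideways with about 23 N, which I corrected at once.

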